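Set the bench service valve with its loose key

TASK

Set the brass bench valve with its loose steel tee key: the key lies on the bench, so first stand it upright on the bench with its socket mouth down and let go of it, so that you can take it again from above. Then push it fully down over the square end of the valve spindle and turn it counter-clockwise (seen from above) until the valve's pointer lines up with the raised index block on the ring. Leave the key seated upright on the spindle, move the spindle only with the key, and leave the rack, the beaker and the tip box where they are.

Things in the scene. Friction and masses are not known exactly. Their poses are not given: they have to be found in the camera images.
- key: Loose steel tee key, 0.22 kg, 96 mm long: square barrel 26 x 26 x 80 mm, then a crossbar (16 mm along the axis, 70 long, 26 thick). The barrel's free end is a square socket, 16.4 mm wide, 34 deep. Origin on the axis at the socket mouth; x along the axis from mouth to crossbar, y along the crossbar; socket sides parallel to y and z. Starts lying, y level; standing mouth down, x is up.
- valve: Low brass bench valve fixed to the bench on a 110 x 110 x 8 mm steel plate. Origin on the bench under the vertical spindle axis, z up. A brass hose nozzle reaches 95 mm along -x at 22 mm height. All of the valve except the spindle's square end lies below 50 mm.
- spindle: Turning part: hub 40 mm across, top at 50 mm height; flat pointer 8 mm wide ending 52 mm from the axis (top at 48 mm); on the hub a 14 mm square end, 50 to 76 mm height, its last 6 mm stepped in to 9 mm. Origin on the bench under the axis, z up, x towards the pointer's end; square's sides parallel to x and y. Stiff (0.15 N m), stays put; travel ends 1.9 rad counter-clockwise of the valve's x.
- seat (a point): Centre of the hub's flat top, 50 mm above the bench, where the key's mouth rests when the key is fully down; axes turn with the spindle.
- pointer_tip (a point): End of the pointer, 52 mm from the spindle axis, 45 mm above the bench; it moves with the spindle.
- ring: Fixed flat aluminium ring plate of 140 mm diameter round the spindle, top at 40 mm height, with one raised dark steel index block (12 mm radially, 8 mm wide, to 50 mm height) centred 63 mm from the axis. Origin on the bench under the spindle axis, z up, x towards the index block.
- index_mark (a point): Point at which the pointer's end must stand: 52 mm from the spindle axis in front of the index block, 45 mm above the bench.
- rack: Bystander: steel test-tube rack 60 x 200 mm, 95 mm high (tubes to 131 mm). Origin at the centre of its underside, y along its length.
- beaker: Bystander: glass beaker, 72 mm across, 95 mm high. Origin at the centre of its underside.
- tipbox: Bystander: blue pipette-tip box 85 x 120 mm with yellow tray, 63 mm high. Origin at the centre of its underside, y along its length.
There are look-alikes about, which are no part of the job. Of the things that look like the key, take the one that is nearest to the robot's base at the start.

How it is judged:
By the outcome, as a careful person would: the job done as asked, in the order asked, and still so for the second after the job is handed in, with the robot touching nothing.
It also fails if it takes over 72 s, if anything falls off the work surface, if the arm or the gripper's body presses on something with over 40 N, if the wrist force passes 120 N, or if a joint passes its speed limit or range.

ROBOT

A 6-joint arm with a two-finger parallel gripper is mounted at the origin on the work surface. World frame = base frame: x ahead of the robot, y to its left, z up, the work surface at z = 0. Lengths are in m, angles in degrees, forces in N, time in s.
With the tool pointing down it reaches from about 0.3 to 0.75 m from the base axis. Payload 8.5 kg.
Tool frame: the origin (TCP) lies midway between the tips of the shut fingers; the grasp point (between the pads) lies grasp_offset behind it (grasp_offset is the distance from the TCP to the grasp point, in m); z points along the fingers, y is the line along which they close (so a half turn about z gives the same grasp; the last joint's range is limited). The gripper opens to 85 mm and grips with 20 to 120 N. Pads are 22 mm wide; open, the fingers measure 114 mm over their backs; the gripper's body (76 mm by 85 mm) begins 54 mm behind the grasp point. The pads swing forward as they close: fully open they stand 13 mm farther back than shut.
Start: joints at [-75.59, 21.807, 74.336, -0, 83.858, -12.336], TCP at [0.248, -0.491, 0.231] pointing down, gripper open.
Joint ranges: [-178.18, 178.18], [-50.72, 133.34], [12.68, 142.11], [-81.47, 261.47], [9.98, 163.14], [-165.26, 165.26]. Speed limits (degrees/s): [136.94, 136.94, 180, 180, 180, 180].

INTERFACE

Orientations are given as a 3x3 rotation matrix whose columns are the frame's x, y, z axes.
In Python, from rig import observe, get_image, camera_params, close_job, grasp_offset gives the robot as it stands.
- The arm moves only by the shell command python3 -m handwheel 'ROWS' [OPENING] [FORCE]. ROWS is JSON, a list of rows, each a list of 2 entries, a list of its own where there are three numbers: the shift along the tool's x, y, z as a fraction of full scale, then the turn, a rotation vector about the tool's x, y, z as a fraction of full scale. In form: [[[dx, dy, dz], [ax, ay, az]], ...]. A call has 1 to 10 rows; each row is the pose to reach, as a shift and turn from the pose commanded when the call began, along the tool's axes at that moment, turning the shorter way round; what a row does not reach only later rows make up. Full scale, the value 1, is 0.5 m for a shift and pi rad for a turn. A row lasts 1/10 s, in which the tool goes at most 50 mm and 8.59 degrees, less where a joint would pass 70% of its speed; a pose out of reach is approached as far as the arm can. A call with a number of a shift or a turn outside -1 to 1 is refused whole. A call with a gripper value outside its range is refused whole. OPENING is the opening, from 0 (shut) to 1 (fully open), set as the call begins (- or left out, the last holds). The fingers move at their own pace and stop on an object; FORCE is the grip in N (left out, the last holds). Time passes only in rows, so rows that repeat a pose let the fingers close. It gives the time, the measured TCP pose, the force, the opening and the grip force at its end, in the units of the state.
- observe(): the state, without advancing time (a new reading comes with each control period).
- get_image(name): name is "side" or "top"; returns (picture, depth): 384x512x3 uint8, red, green, blue; 384x512 float32, m along the optical axis (not along the pixel's ray), 0 where there is no reading.
- camera_params(name): a dict with "K" (3x3 intrinsics, pixels), "R" (3x3) and "t" (3): a world point X has camera coordinates R X + t. Camera axes: x right, y down, z forward; pixel columns grow to the right and rows downward; lengths in m; the calibration is good to about 2 mm. A picture is of the moment at which its call begins. camera_params takes no time and is no camera call.
- close_job(): hands the job in; it is judged then, once.
The state is a dict: "time_s": time; "q": joint angles; "qvel": joint speeds; "joint_efforts": joint torques, N m; "position": TCP position; "tool_rot": TCP orientation; "ft_force": force on the tool from outside, world axes, zero at the start; "wrist_torque": the same for the moment, N m; "grip_width": finger opening in m; "gripper_force": force on a finger pad.
Only numpy, scipy, OpenCV 4.12 (cv2) and the standard library are available. Lean on these libraries where they do the work, as an engineer would, in place of code of your own. Each camera call takes 0.05 s, during which the arm holds its last target. There are 200 camera calls.

## Working session

There is one attempt and no reset: what is moved stays moved. The work goes in short steps, Python scripts to look and compute and a shell command to move; the robot and the scene stay as the last step left them, time stands still between calls to the robot, and variables do not carry over. Pictures are saved under pics/ and viewed, at most 10 in all, crops included, and the job is handed in when it is done.

```bash
ls; mkdir -p pics
python3 - <<'E'
from rig import *
import cv2,numpy as np
print(observe(),grasp_offset)
for n in("top","side"):
    im,d=get_image(n);np.savez(f"pics/{n}0.npz",im=im,d=d)
    cv2.imwrite(f"pics/{n}0.png",cv2.resize(im[:,:,::-1],(800,600),interpolation=cv2.INTER_CUBIC));p=camera_params(n);print(n,p, -p["R"].T@p["t"])
E
```

```text
pics
{'time_s': 0.0, 'q': array([-7.55902063e+01,  2.18425205e+01,  7.43854643e+01, -1.15162232e-03,
        8.38571302e+01, -1.23355553e+01]), 'qvel': array([-0.08467341, -0.0497376 , -0.00511876, -0.02084682, -0.03006639,
       -0.00476905]), 'joint_efforts': array([-2.68262565e-04, -4.48458767e+01, -2.31272238e+01, -1.89651241e-04,
        4.83415570e-03,  3.25756787e-05]), 'position': array([ 0.24743512, -0.49087177,  0.23069325]), 'tool_rot': array([[ 8.93014560e-01,  4.50027603e-01, -3.89039478e-04],
       [ 4.50027673e-01, -8.93013459e-01,  1.43382979e-03],
       [ 2.97845493e-04, -1.45550941e-03, -9.99998896e-01]]), 'ft_force': array([ 0.20295528, -0.35818276, -0.04246351]), 'wrist_torque': array([-0.07061509, -0.08360015, -0.00231301]), 'gripper_force': 0.0, 'grip_width': 0.08547973978210464} 0.0187
top {'K': array([[412.07988821,   0.        , 258.00197767],
       [  0.        , 412.07988821, 196.44199213],
       [  0.        ,   0.        ,   1.        ]]), 'R': array([[ 0.01400175, -0.99970474,  0.01985929],
       [-0.98968408, -0.01668804, -0.14229168],
       [ 0.14258108, -0.0176621 , -0.98962553]]), 't': array([-0.09171002,  0.642452  ,  1.18597155])} [ 0.46801152 -0.06001493  1.2669046 ]
side {'K': array([[456.32712568,   0.        , 258.97387807],
       [  0.        , 456.32712568, 198.69979613],
       [  0.        ,   0.        ,   1.        ]]), 'R': array([[-0.87872234, -0.47732413, -0.00295277],
       [-0.34924979,  0.64713803, -0.67767023],
       [ 0.32537921, -0.59445272, -0.73536   ]]), 't': array([0.50112861, 0.30766773, 0.97630418])} [0.23013671 0.62046397 0.92791203]
```

View pics/top0.png

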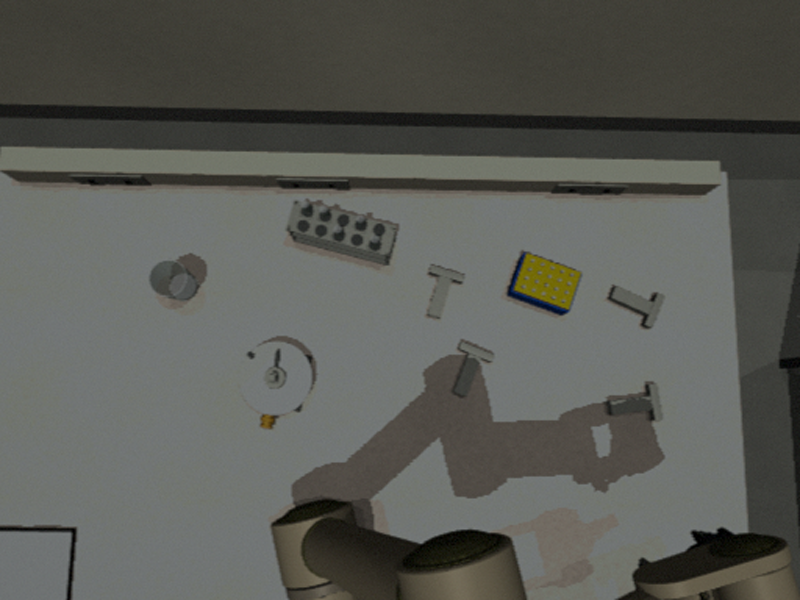

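View pics/side0.png

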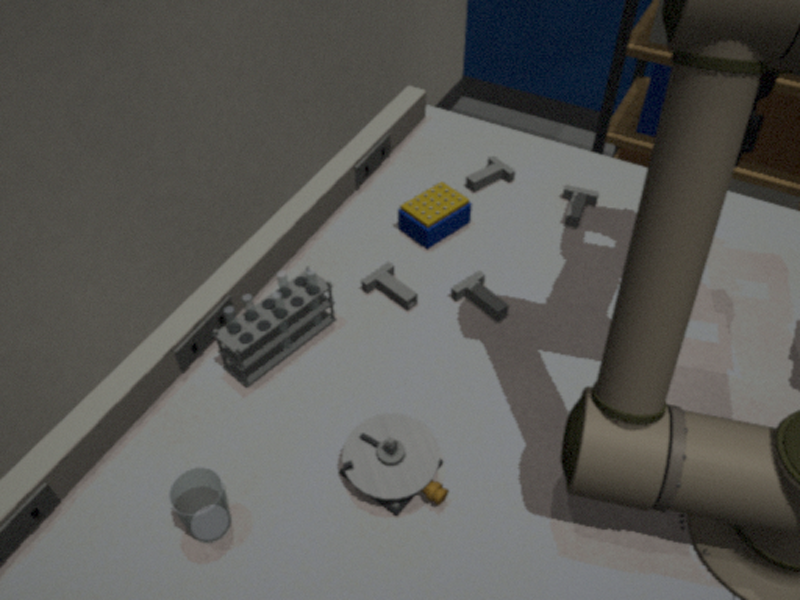

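The top view shows four tee keys, with centres near (468,368), (440,290), (636,305) and (636,400) in the 800x600 picture. The first looks nearest the base. The valve is at (275,377), its pointer points up to (277,350) and the index block is at (250,354). The side view agrees.

```bash
cat > h.py <<'E'
import numpy as np,cv2
from rig import *
def cloud(n,im,d):
    p=camera_params(n);K,R,t=p["K"],p["R"],p["t"]
    v,u=np.mgrid[0:384,0:512]
    c=np.stack([(u-K[0,2])/K[0,0]*d,(v-K[1,2])/K[1,1]*d,d],-1)
    P=(c-t)@R; P[d==0]=np.nan
    return P
def ray(n,uv,z):
    p=camera_params(n);K,R,t=p["K"],p["R"],p["t"]
    o=-R.T@t; r=R.T@np.linalg.inv(K)@np.array([uv[0],uv[1],1.]); return o+r*(z-o[2])/r[2]
def snap(n,tag):
    im,d=get_image(n);np.savez(f"pics/{n}{tag}.npz",im=im,d=d);return im,d
E
python3 - <<'E'
from h import *
f=np.load
C=[]
for n in("top","side"):
    z=f(f"pics/{n}0.npz");im,d=z["im"],z["d"];P=cloud(n,im,d);C.append(im)
    X,Y,Z=P[...,0],P[...,1],P[...,2]
    ben=(abs(X-.5)<.05)&(abs(Y+.0)<.06);print(n,"bench z",np.nanmedian(Z[ben]),np.nanstd(Z[ben]))
    m=((Z>.015)&(Z<.06)&(X>.3)&(X<.75)&(Y<0)&(Y>-.6)).astype(np.uint8)
    k,l,s,c=cv2.connectedComponentsWithStats(m)
    for i in range(1,k):
        if s[i,4]>60:
            q=P[l==i];r=cv2.minAreaRect((q[:,:2]*1000).astype(np.float32));print(s[i],np.nanmean(q,0).round(4),"z%",np.percentile(q[:,2],[10,50,90]).round(4),r,"dist",np.hypot(*q[:,:2].mean(0)))
    m=(Z>.03)&(Z<.09)&(X>.3)&(X<.6)&(Y<.4)&(Y>.1);q=P[m];print("valve",q.mean(0),np.percentile(q,[1,50,99],axis=0).round(4))
def crop(im,c,r=40,s=8):
    x,y=c;return cv2.resize(im[y-r:y+r,x-r:x+r,::-1],None,fx=300/(2*r),fy=300/(2*r),interpolation=cv2.INTER_CUBIC)
t,s=C
o=np.vstack([np.hstack([crop(t,(301,236),30),crop(t,(176,241),35)]),np.hstack([crop(s,(307,189),30),crop(s,(250,294),40)])])
cv2.imwrite("pics/crops0.png",np.clip(o*1.6,0,255).astype(np.uint8))
E
```

```text
top bench z -8.486805778089286e-05 0.0024961747089615903
[325 163  48  39 664] [ 0.6885 -0.3515  0.0517] z% [0.0329 0.0567 0.0595] ((697.63134765625, -357.620361328125), (120.86515045166016, 85.95527648925781), 70.36848449707031) dist 0.7730256134994903
[274 170  24  34 348] [ 0.6859 -0.1583  0.0256] z% [0.0221 0.0257 0.0289] ((677.9639892578125, -155.4167938232422), (68.90266418457031, 96.40104675292969), 73.01618957519531) dist 0.7038838071263868
[391 183  35  27 378] [ 0.6615 -0.5467  0.0254] z% [0.0214 0.0257 0.0292] ((664.7366333007812, -539.83203125), (96.92440032958984, 70.32008361816406), 66.894775390625) dist 0.8581610882803105
[291 219  26  35 364] [ 0.5335 -0.2138  0.0257] z% [0.0223 0.0258 0.0291] ((525.8438720703125, -211.18887329101562), (70.39378356933594, 96.00257873535156), 68.31769561767578) dist 0.5747901262832643
[390 246  35  23 373] [ 0.4671 -0.5398  0.0257] z% [0.0223 0.0258 0.0288] ((467.4629211425781, -531.4100341796875), (67.09736633300781, 96.54634094238281), 5.809745788574219) dist 0.7138567279859774
valve [0.50390513 0.16031221 0.04123068] [[0.4231 0.102 
[... 722 characters left out ...]
6  29 393] [ 0.6871 -0.1549  0.0252] z% [0.0197 0.0259 0.0286] ((679.746826171875, -154.91583251953125), (71.83782958984375, 97.43037414550781), 72.84424591064453) dist 0.7043685192769129
[288 173  37  30 411] [ 0.5357 -0.2105  0.0251] z% [0.0188 0.0261 0.0288] ((528.8408813476562, -209.2460174560547), (73.8717269897461, 98.78280639648438), 66.79378509521484) dist 0.5755245232403952
[199 191  15  13  63] [ 0.7441 -0.0372  0.0427] z% [0.0244 0.0465 0.0493] ((746.1618041992188, -28.54782485961914), (49.972808837890625, 11.325122833251953), 81.32303619384766) dist 0.7450278365049815
valve [0.50440068 0.16387485 0.04187385] [[0.4236 0.1023 0.0317]
 [0.5034 0.1656 0.0407]
 [0.5742 0.2239 0.0719]]
```

View pics/crops0.png

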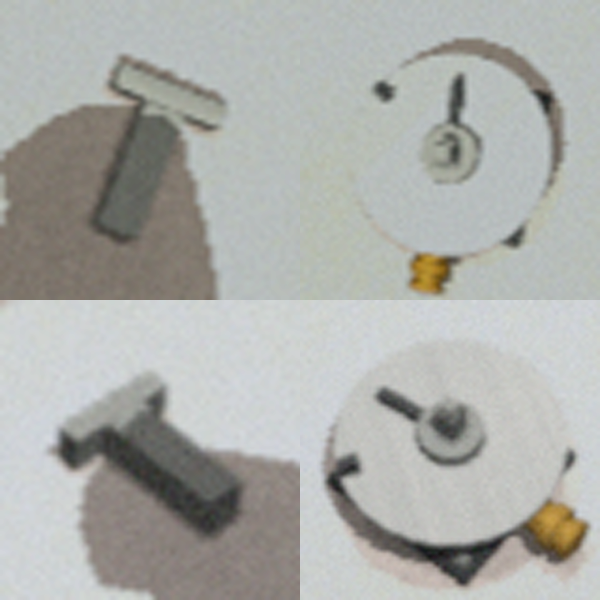

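The crops show the key's crossbar on its far side, lying radially, with its top at 26 mm. The valve pointer is at about 0° and the index block is to its upper left. I'll refine these numbers and work out the first move.

```bash
cat >> h.py <<'E'
from scipy.spatial.transform import Rotation as Ro
def Rt(psi_y,tilt):
    "tool y at world angle psi_y (deg); tool down, then turned by tilt deg about tool y"
    a=np.radians(psi_y);y=np.array([np.cos(a),np.sin(a),0]);z=np.array([0,0,-1.]);x=np.cross(y,z)
    return np.stack([x,y,z],1)@Ro.from_euler('y',tilt,degrees=True).as_matrix()
def go(R,p,R0=None,p0=None):
    s=observe()
    R0=s["tool_rot"] if R0 is None else R0; p0=s["position"] if p0 is None else p0
    print("shift",(R0.T@(np.array(p)-p0)/.5).round(4),"turn",(Ro.from_matrix(R0.T@R).as_rotvec()/np.pi).round(4))
E
python3 - <<'E'
from h import *
for n in("top","side"):
    z=np.load(f"pics/{n}0.npz");im,d=z["im"],z["d"];P=cloud(n,im,d);X,Y,Z=np.moveaxis(P,-1,0)
    g=cv2.cvtColor(im,cv2.COLOR_RGB2GRAY)
    box=(X>.4)&(X<.6)&(Y>.08)&(Y<.25)
    q=P[box&(abs(Z-.04)<.006)];(c,r)=cv2.minEnclosingCircle((q[:,:2]*1000).astype(np.float32));print(n,"ring",c,r,np.median(q[:,2]))
    q=P[box&(Z>.062)];print("square",q.mean(0),len(q))
    C=np.array(c)/1000
    rr=np.hypot(X-C[0],Y-C[1]);m=(g<95)&box&(Z>.036)&(rr>.024)&(rr<.075)
    k,l,s,_=cv2.connectedComponentsWithStats(m.astype(np.uint8))
    for i in range(1,k):
        if s[i,4]>5:
            vv,uu=np.where(l==i);w=np.array([ray(n,(a,b),.048) for a,b in zip(uu,vv)])-np.r_[C,0]
            e=w.mean(0);print(s[i,4],"r",np.hypot(w[:,0],w[:,1]).min().round(4),np.hypot(w[:,0],w[:,1]).max().round(4),"ang",np.degrees(np.arctan2(e[1],e[0])).round(1),e.round(4),"z",np.nanmedian(Z[l==i]))
    # key
    m=(Z>.018)&(Z<.03)&(abs(X-.53)<.08)&(abs(Y+.21)<.07);q=P[m][:,:2]
    for it in range(3):
        a=np.radians(-22.3) if it==0 else a
        u=np.array([np.cos(a),np.sin(a)]);v=np.array([-u[1],u[0]])
        s_=q@u;t_=q@v;hi=s_.max()
        b=(s_<hi-.025);fit=np.polyfit(s_[b],t_[b],1);a+=np.arctan(fit[0])
    cb=s_>hi-.018
    print("key ang",np.degrees(a),"ends",np.percentile(s_,[1,99]),"bar mid",t_[b].mean(),"crossbar mid",np.ptp(t_[cb]),(t_[cb].max()+t_[cb].min())/2,"cross ctr",u*(np.percentile(s_,[1,99]).mean()+.040)+v*t_[b].mean())
R=Rt(-112.3,0);print(R)
for t in(25,-25):print(t,Rt(-112.3,t)[:,2])
E
```

```text
top ring (494.93804931640625, 160.5702362060547) 81.63611602783203 0.039977102592940406
square [0.50654381 0.15586522 0.07282216] 27
60 r 0.0249 0.066 ang -10.9 [ 0.0413 -0.008   0.048 ] z 0.04721409697194251
16 r 0.0629 0.0742 ang 39.3 [0.053  0.0434 0.048 ] z 0.04799061491109961
key ang -21.058203471117626 ends [0.52021807 0.61395082] bar mid -0.007386149340747557 crossbar mid 0.07035462648366615 -0.00831504162076816 cross ctr [ 0.56380489 -0.22523349]
side ring (497.3331298828125, 159.55770874023438) 82.59265899658203 0.040521819198719125
square [0.50801895 0.15971501 0.07144995] 57
64 r 0.0253 0.0621 ang -4.7 [ 0.0455 -0.0037  0.048 ] z 0.04807188597868939
10 r 0.0239 0.0291 ang 28.5 [0.023  0.0125 0.048 ] z 0.049793125530031325
34 r 0.0633 0.0757 ang 42.2 [0.0513 0.0466 0.048 ] z 0.047810120888628
13 r 0.0717 0.0755 ang 68.5 [0.0266 0.0678 0.048 ] z 0.03947392580111899
11 r 0.0668 0.0763 ang 166.1 [-0.0693  0.0172  0.048 ] z 0.03761936847470765
9 r 0.0668 0.0689 ang 111.0 [-0.0241  0.0629  0.048 ] z 0.037630466954242846
key ang -21.339339574851067 ends [0.52081379 0.61705875] bar mid -0.004112460485587978 crossbar mid 0.07224792401155913 -0.006904332890416974 cross ctr [ 0.56652713 -0.22330988]
[[ 0.92520972 -0.37945616  0.        ]
 [-0.37945616 -0.92520972  0.        ]
 [ 0.          0.         -1.        ]]
25 [ 0.39101052 -0.1603651  -0.90630779]
-25 [-0.39101052  0.1603651  -0.90630779]
```

Run:
```python
from h import *
R=Rt(-111.4,-25);c=np.array([.565,-.2245,.013])
go(R,c-.11*R[:,2])
```

```text
shift [ 0.8689 -0.1204  0.2366] turn [ 0.0579 -0.1305  0.2632]
```

```bash
python3 -m handwheel '[[[0.869,-0.12,0.237],[0.058,-0.13,0.263]],[[0.869,-0.12,0.237],[0.058,-0.13,0.263]],[[0.869,-0.12,0.237],[0.058,-0.13,0.263]],[[0.869,-0.12,0.237],[0.058,-0.13,0.263]],[[0.869,-0.12,0.237],[0.058,-0.13,0.263]],[[0.869,-0.12,0.237],[0.058,-0.13,0.263]],[[0.869,-0.12,0.237],[0.058,-0.13,0.263]],[[0.869,-0.12,0.237],[0.058,-0.13,0.263]],[[0.869,-0.12,0.237],[0.058,-0.13,0.263]],[[0.869,-0.12,0.237],[0.058,-0.13,0.263]]]' 1 100
python3 -m handwheel '[[[0,0,0],[0,0,0]],[[0,0,0],[0,0,0]]]'
python3 - <<'E'
from h import *
print(observe()["q"].round(1))
R=Rt(-111.4,-25);c=np.array([.565,-.2245,.013])
go(R,c-.11*R[:,2]);go(R,c-.04*R[:,2]);go(R,c+.012*R[:,2])
E
```

```text
time_s: 1.1
position: [0.6106, -0.2389, 0.1105]
tool_rot: [[0.845, -0.362, -0.394], [-0.327, -0.932, 0.154], [-0.423, -0.001, -0.906]]
ft_force: [-0.4, -0.8, 0.3]
grip_width: 0.0857
gripper_force: 0.0
time_s: 1.3
position: [0.6083, -0.242, 0.1123]
tool_rot: [[0.844, -0.364, -0.393], [-0.33, -0.931, 0.153], [-0.422, 0.0, -0.907]]
ft_force: [0.1, -0.8, 0.4]
grip_width: 0.0855
gripper_force: 0.0
[-30.5  50.1  44.2  -4.1 110.3  80.3]
shift [-0.0007 -0.001  -0.0006] turn [ 0.0002 -0.0003  0.0003]
shift [-0.0008 -0.0011  0.1394] turn [ 0.0002 -0.0003  0.0003]
shift [-0.0009 -0.0011  0.2434] turn [ 0.0002 -0.0003  0.0003]
```

```bash
python3 -m handwheel '[[[0,-0.001,0.06],[0,0,0]],[[0,-0.001,0.12],[0,0,0]],[[0,-0.001,0.16],[0,0,0]],[[0,-0.001,0.19],[0,0,0]],[[0,-0.001,0.21],[0,0,0]],[[0,-0.001,0.225],[0,0,0]],[[0,-0.001,0.235],[0,0,0]],[[0,-0.001,0.243],[0,0,0]],[[0,-0.001,0.243],[0,0,0]]]'
python3 - <<'E'
from h import *
im,d=snap("side","1")
cv2.imwrite("pics/side1.png",cv2.resize(np.clip(im[130:240,240:390,::-1]*1.5,0,255).astype(np.uint8),None,fx=5,fy=5,interpolation=cv2.INTER_CUBIC))
E
```

```text
time_s: 2.2
position: [0.561, -0.223, 0.0025]
tool_rot: [[0.845, -0.364, -0.392], [-0.331, -0.931, 0.153], [-0.421, 0.0, -0.907]]
ft_force: [-0.4, 0.5, -1.1]
grip_width: 0.0858
gripper_force: 0.0
```

View pics/side1.png

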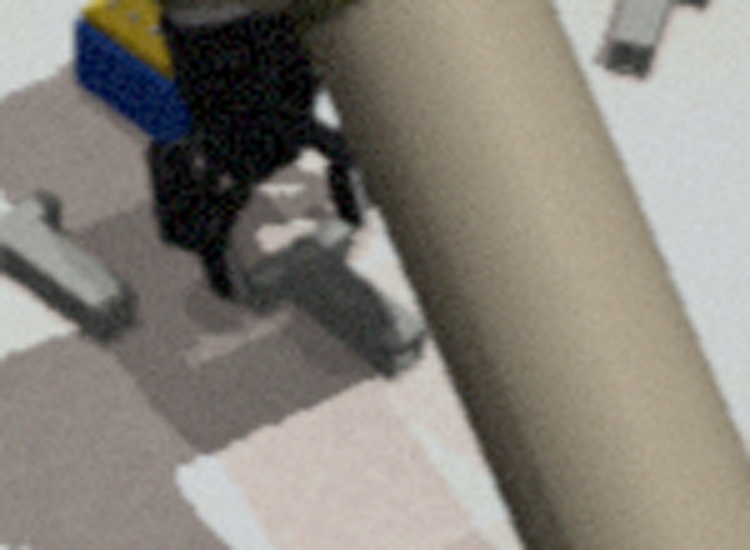

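The near finger tip is at (230,285) and the far one at (350,215), on either side of the crossbar. I'll close the gripper.

```bash
python3 -m handwheel '[[[0,0,0],[0,0,0]],[[0,0,0],[0,0,0]],[[0,0,0],[0,0,0]],[[0,0,0],[0,0,0]],[[0,0,0],[0,0,0]],[[0,0,0],[0,0,0]]]' 0 100
python3 - <<'E'
from h import *
s=observe();print(s["position"],s["tool_rot"])
R=Rt(-111.4,-25)
go(R,[.56,-.223,.15])
E
```

```text
time_s: 2.85
position: [0.562, -0.2234, 0.0038]
tool_rot: [[0.846, -0.364, -0.39], [-0.331, -0.931, 0.152], [-0.418, 0.001, -0.908]]
ft_force: [1.5, -0.8, 5.3]
grip_width: 0.0675
gripper_force: 112.6
[ 0.56199578 -0.22337145  0.00377502] [[ 8.45896062e-01 -3.64270244e-01 -3.89572897e-01]
 [-3.31096519e-01 -9.31293149e-01  1.51882079e-01]
 [-4.18132692e-01  5.09777444e-04 -9.08385817e-01]]
shift [-0.1259  0.0009 -0.264 ] turn [ 0.0002 -0.0016  0.0001]
```

```bash
python3 -m handwheel '[[[-0.02,0,-0.04],[0,0,0]],[[-0.05,0,-0.1],[0,0,0]],[[-0.084,0,-0.18],[0,0,0]],[[-0.126,0,-0.264],[0,0,0]],[[-0.126,0,-0.264],[0,0,0]],[[-0.126,0,-0.264],[0,0,0]]]'
python3 - <<'E'
from h import *
s=observe();print(s["q"].round(1))
go(Rt(-21.4,-25),[.45,-.18,.22]);go(Rt(-21.4,20),[.45,-.18,.22]);go(Rt(-21.4,65),[.45,-.18,.22])
im,d=snap("side","2");P=cloud("side",im,d);X,Y,Z=np.moveaxis(P,-1,0)
cv2.imwrite("pics/side2.png",cv2.resize(np.clip(im[90:230,220:400,::-1]*1.5,0,255).astype(np.uint8),None,fx=4,fy=4,interpolation=cv2.INTER_CUBIC))
E
```

```text
time_s: 3.45
position: [0.5598, -0.2224, 0.1493]
tool_rot: [[0.845, -0.364, -0.39], [-0.331, -0.931, 0.152], [-0.419, 0.0, -0.908]]
ft_force: [0.2, 0.8, -2.9]
grip_width: 0.0675
gripper_force: 112.9
[-31.1  42.6  53.9  -4.3 107.9  79.8]
shift [-0.273   0.0011 -0.0298] turn [-0.2103 -0.0009 -0.4534]
shift [-0.273   0.0011 -0.0298] turn [-0.0212  0.1946 -0.5099]
shift [-0.273   0.0011 -0.0298] turn [ 0.1871  0.3842 -0.5107]
```

View pics/side2.png

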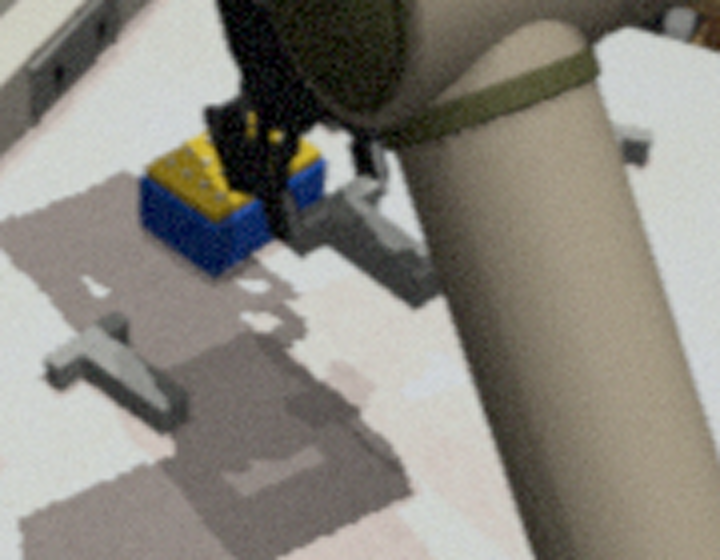

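The key is held level in the air, with its crossbar at (330,215) and its barrel end at (430,285). Next I'll yaw and tilt it upright.

```bash
python3 -m handwheel '[[[-0.05,0,-0.03],[-0.002,0.02,-0.05]],[[-0.1,0,-0.03],[-0.004,0.04,-0.1]],[[-0.15,0.001,-0.03],[-0.006,0.06,-0.15]],[[-0.2,0.001,-0.03],[-0.009,0.08,-0.21]],[[-0.25,0.001,-0.03],[-0.011,0.1,-0.26]],[[-0.273,0.001,-0.03],[-0.021,0.195,-0.51]],[[-0.273,0.001,-0.03],[-0.021,0.195,-0.51]],[[-0.273,0.001,-0.03],[-0.021,0.195,-0.51]],[[-0.273,0.001,-0.03],[-0.021,0.195,-0.51]],[[-0.273,0.001,-0.03],[-0.021,0.195,-0.51]]]'
python3 -m handwheel '[[[0,0,0],[0,0,0]],[[0,0,0],[0,0,0]],[[0,0,0],[0,0,0]]]'
python3 - <<'E'
from h import *
s=observe();print(s["q"].round(1))
go(Rt(-21.4,65),[.45,-.18,.22])
E
```

```text
time_s: 4.5
position: [0.4494, -0.1794, 0.2184]
tool_rot: [[0.527, 0.846, 0.082], [0.807, -0.529, 0.262], [0.265, -0.072, -0.961]]
ft_force: [-0.5, 0.3, -2.5]
grip_width: 0.0677
gripper_force: 113.1
time_s: 4.8
position: [0.45, -0.1797, 0.2194]
tool_rot: [[0.534, 0.842, 0.081], [0.804, -0.535, 0.259], [0.261, -0.073, -0.962]]
ft_force: [0.6, -0.2, -3.1]
grip_width: 0.0672
gripper_force: 113.0
[-43.6  17.3  85.   14.2  84.9 -12.8]
shift [-0.0002  0.0003 -0.0013] turn [ 0.0226  0.2734 -0.0638]
```

```bash
python3 -m handwheel '[[[0,0,0],[0.023,0.273,-0.064]],[[0,0,0],[0.023,0.273,-0.064]],[[0,0,0],[0.023,0.273,-0.064]],[[0,0,0],[0.023,0.273,-0.064]],[[0,0,0],[0.023,0.273,-0.064]],[[0,0,0],[0.023,0.273,-0.064]],[[0,0,0],[0.023,0.273,-0.064]],[[0,0,0],[0.023,0.273,-0.064]],[[0,0,0],[0.023,0.273,-0.064]]]'
python3 - <<'E'
from h import *
s=observe();print(s["q"].round(1))
go(Rt(-21.4,65),[.45,-.18,.22])
o=[]
for n in("side","top"):
    im,d=snap(n,"3");p=camera_params(n);c=p["R"]@np.array([.45,-.18,.18])+p["t"];c=(p["K"]@c/c[2])[:2].astype(int);print(n,c)
    o.append(cv2.resize(np.clip(im[c[1]-45:c[1]+45,c[0]-45:c[0]+45,::-1]*1.5,0,255).astype(np.uint8),(400,400),interpolation=cv2.INTER_CUBIC))
cv2.imwrite("pics/s3.png",np.hstack(o))
E
```

```text
time_s: 5.7
position: [0.4503, -0.1795, 0.2204]
tool_rot: [[0.152, 0.933, 0.327], [0.399, -0.361, 0.843], [0.904, 0.002, -0.427]]
ft_force: [0.8, -0.3, -2.2]
grip_width: 0.0673
gripper_force: 113.2
[-59.9  30.5  89.1  47.4 106.3 -45.1]
shift [-0.0012 -0.0001 -0.0006] turn [-0.001   0.0015  0.0011]
side [338 162]
top [295 263]
```

View pics/s3.png

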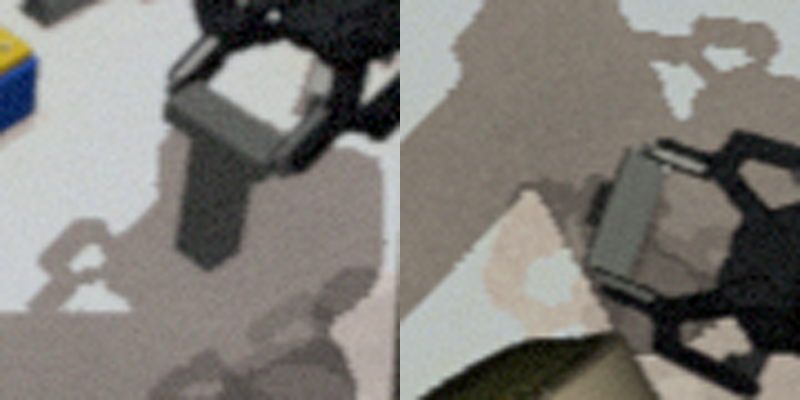

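The key hangs upright with its mouth down: the barrel end is at (208,262) in the left crop, and the crossbar is seen square-on in the right crop. I'll lower it.

```bash
python3 -m handwheel '[[[-0.05,0,0.024],[0,0,0]],[[-0.1,0,0.047],[0,0,0]],[[-0.15,0,0.071],[0,0,0]],[[-0.19,0,0.09],[0,0,0]],[[-0.215,0,0.102],[0,0,0]],[[-0.23,0,0.109],[0,0,0]],[[-0.23,0,0.109],[0,0,0]],[[-0.23,0,0.109],[0,0,0]]]'
python3 -m handwheel '[[[-0.002,0,0.001],[0,0,0]],[[-0.004,0,0.002],[0,0,0]],[[-0.006,0,0.003],[0,0,0]],[[-0.006,0,0.003],[0,0,0]]]'
python3 -m handwheel '[[[-0.002,0,0.001],[0,0,0]],[[-0.004,0,0.002],[0,0,0]],[[-0.004,0,0.002],[0,0,0]]]'
```

```text
time_s: 6.6
position: [0.4506, -0.1796, 0.0933]
tool_rot: [[0.151, 0.932, 0.328], [0.396, -0.361, 0.844], [0.906, 0.003, -0.424]]
ft_force: [-0.4, -0.3, -2.2]
grip_width: 0.0669
gripper_force: 113.3
time_s: 7.0
position: [0.4505, -0.1793, 0.0893]
tool_rot: [[0.152, 0.932, 0.328], [0.395, -0.361, 0.844], [0.906, 0.002, -0.423]]
ft_force: [-1.1, -0.3, -1.0]
grip_width: 0.0674
gripper_force: 113.3
time_s: 7.3
position: [0.4505, -0.1792, 0.0869]
tool_rot: [[0.152, 0.932, 0.328], [0.395, -0.361, 0.845], [0.906, 0.001, -0.423]]
ft_force: [0.6, -0.3, -2.2]
grip_width: 0.0673
gripper_force: 113.3
```

```bash
python3 -m handwheel '[[[-0.001,0,0.0005],[0,0,0]],[[-0.002,0,0.001],[0,0,0]],[[-0.002,0,0.001],[0,0,0]]]'
python3 -m handwheel '[[[-0.001,0,0.0005],[0,0,0]],[[-0.002,0,0.001],[0,0,0]],[[-0.002,0,0.001],[0,0,0]]]'
```

```text
time_s: 7.6
position: [0.4505, -0.1792, 0.0859]
tool_rot: [[0.152, 0.932, 0.328], [0.395, -0.361, 0.845], [0.906, 0.002, -0.423]]
ft_force: [-0.7, 0.6, -2.2]
grip_width: 0.0673
gripper_force: 113.3
time_s: 7.9
position: [0.4505, -0.1792, 0.0848]
tool_rot: [[0.152, 0.932, 0.328], [0.395, -0.361, 0.845], [0.906, 0.002, -0.423]]
ft_force: [-0.1, -0.5, -2.2]
grip_width: 0.0674
gripper_force: 113.3
```

```bash
python3 -m handwheel '[[[-0.001,0,0.0005],[0,0,0]],[[-0.002,0,0.001],[0,0,0]],[[-0.002,0,0.001],[0,0,0]]]'
python3 -m handwheel '[[[-0.001,0,0.0005],[0,0,0]],[[-0.002,0,0.001],[0,0,0]],[[-0.002,0,0.001],[0,0,0]]]'
python3 - <<'E'
from h import *
im,d=snap("top","4");P=cloud("top",im,d);m=(abs(P[...,0]-.46)<.035)&(abs(P[...,1]+.16)<.04)&(P[...,2]>.07)&(P[...,2]<.12)
print(np.percentile(P[m][:,2],[10,25,50,75,90]),P[m].mean(0),m.sum())
E
```

```text
time_s: 8.2
position: [0.4505, -0.1791, 0.0846]
tool_rot: [[0.15, 0.932, 0.328], [0.394, -0.361, 0.845], [0.907, 0.002, -0.422]]
ft_force: [-2.3, -0.9, 6.3]
grip_width: 0.0672
gripper_force: 113.9
time_s: 8.5
position: [0.4505, -0.179, 0.0846]
tool_rot: [[0.149, 0.933, 0.329], [0.393, -0.361, 0.846], [0.908, 0.003, -0.42]]
ft_force: [-3.1, -2.7, 15.1]
grip_width: 0.0671
gripper_force: 114.5
[0.09234251 0.09456604 0.09590669 0.09723783 0.09870574] [ 0.45024752 -0.18704754  0.09525971] 169
```

```bash
python3 -m handwheel '[[[0.001,0,-0.0005],[0,0,0]],[[0.0025,0,-0.0012],[0,0,0]],[[0.0025,0,-0.0012],[0,0,0]]]'
python3 -m handwheel '[[[0,0,0],[0,0,0]],[[0,0,0],[0,0,0]],[[0,0,0],[0,0,0]],[[0,0,0],[0,0,0]],[[0,0,0],[0,0,0]]]' 1 60
python3 -m handwheel '[[[0,0,-0.01],[0,0,0]],[[0,0,-0.03],[0,0,0]],[[0,0,-0.06],[0,0,0]],[[0,0,-0.1],[0,0,0]],[[0,0,-0.15],[0,0,0]],[[0,0,-0.2],[0,0,0]],[[0,0,-0.2],[0,0,0]]]'
python3 - <<'E'
from h import *
print(observe()["q"].round(1))
for n in("top","side"):
    im,d=snap(n,"5");P=cloud(n,im,d);m=(abs(P[...,0]-.455)<.05)&(abs(P[...,1]+.17)<.05)&(P[...,2]>.088)&(P[...,2]<.105)
    q=P[m];print(n,q.mean(0),m.sum(),np.percentile(q[:,2],[10,50,90]),cv2.minAreaRect((q[:,:2]*1000).astype(np.float32)))
    o=np.clip(im[...,::-1]*1.4,0,255).astype(np.uint8);cv2.imwrite(f"pics/{n}5.png",o)
go(Rt(-21.4,0),[.45,-.18,.25])
E
```

```text
time_s: 8.85
position: [0.4505, -0.1792, 0.0846]
tool_rot: [[0.151, 0.932, 0.328], [0.395, -0.361, 0.845], [0.906, 0.002, -0.422]]
ft_force: [-2.7, -1.7, 6.3]
grip_width: 0.0673
gripper_force: 113.7
time_s: 9.35
position: [0.4505, -0.1792, 0.0839]
tool_rot: [[0.152, 0.932, 0.328], [0.395, -0.361, 0.845], [0.906, 0.002, -0.423]]
ft_force: [1.1, -0.5, 0.1]
grip_width: 0.0855
gripper_force: 0.0
time_s: 10.05
position: [0.417, -0.2672, 0.1274]
tool_rot: [[0.151, 0.931, 0.331], [0.399, -0.364, 0.842], [0.905, 0.005, -0.426]]
ft_force: [-0.4, -0.3, 0.3]
grip_width: 0.085
gripper_force: 0.0
[-67.1  41.7  85.4  40.9 105.  -55.1]
top [ 0.44449035 -0.18981555  0.09558038] 235 [0.09264145 0.09553452 0.09857342] ((444.7862854003906, -190.08966064453125), (26.12024688720703, 69.62657165527344), 68.74136352539062)
side [ 0.44632546 -0.18662798  0.09562105] 259 [0.09135449 0.09624268 0.0983335 ] ((447.5081481933594, -189.21844482421875), (30.18560218811035, 71.14167785644531), 67.17261505126953)
shift [3.004e-01 2.000e-04 5.910e-02] turn [ 1.000e-04 -3.607e-01  1.100e-03]
```

View pics/side5.png

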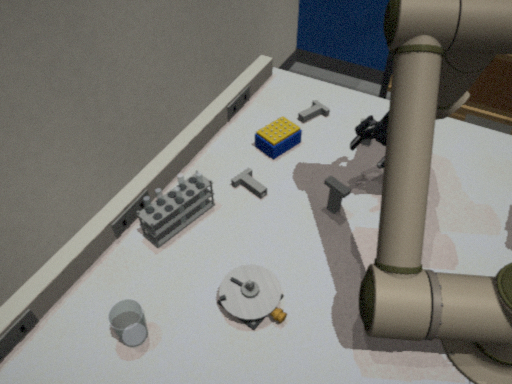

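The key stands free and upright at (338,195) in the side picture, and the bystanders haven't moved. Next I'll measure the valve precisely and move over the key.

```bash
cat > valve.py <<'E'
from h import *
from scipy.optimize import least_squares
def valve(tag):
  for n in("top","side"):
    z=np.load(f"pics/{n}{tag}.npz");im,d=z["im"],z["d"];P=cloud(n,im,d);X,Y,Z=np.moveaxis(P,-1,0)
    g=cv2.cvtColor(im,cv2.COLOR_RGB2GRAY)
    box=(abs(X-.504)<.085)&(abs(Y-.16)<.085)
    # ring: bright disc edge, rays cast on to z=.04
    m=(box&(abs(Z-.04)<.012)).astype(np.uint8);m=cv2.morphologyEx(m,cv2.MORPH_OPEN,np.ones((5,5),np.uint8))
    ct=max(cv2.findContours(m,cv2.RETR_EXTERNAL,cv2.CHAIN_APPROX_NONE)[0],key=cv2.contourArea)[:,0]
    w=np.array([ray(n,c,.04) for c in ct.astype(float)])[:,:2]
    f=least_squares(lambda p:np.hypot(*(w-p[:2]).T)-p[2],[.504,.16,.07],loss="soft_l1",f_scale=.001).x
    q=P[box&(Z>.06)&(Z<.085)]
    h=P[box&(abs(Z-.05)<.004)&(np.hypot(X-f[0],Y-f[1])<.024)]
    print(n,"ring",f.round(4),"square",q.mean(0).round(4),len(q),"hub",h.mean(0).round(4))
    C=f[:2]
    for nm,lo,hi,a0,a1 in(("pointer",.024,.053,-35,100),("block",.056,.071,20,75)):
        pp=np.array([[ray(n,(u,v),.048 if nm=="pointer" else .05) for u in range(512)] for v in np.where(box.any(1))[0]]) if 0 else None
        vs,us=np.where(box);W=np.array([ray(n,(u,v),.048)[:2] for u,v in zip(us,vs)])-C
        r=np.hypot(*W.T);A=np.degrees(np.arctan2(W[:,1],W[:,0]));zz=Z[vs,us]
        s=(r>lo)&(r<hi)&(A>a0)&(A<a1);gs=g[vs,us]
        s&=gs<np.median(gs[s])-35
        e=W[s].mean(0);fit=cv2.fitLine(W[s].astype(np.float32),cv2.DIST_L2,0,.01,.01).ravel()
        print("  ",nm,s.sum(),"r",r[s].min().round(4),r[s].max().round(4),"ang",np.degrees(np.arctan2(e[1],e[0])).round(1),"line",np.degrees(np.arctan2(fit[1],fit[0])).round(1),"z",np.median(zz[s]).round(4), "ctr",e.round(4))
E
python3 - <<'E'
from valve import *
valve("5")
go(Rt(-21.4,0),[.42,-.26,.22])
E
```

```text
top ring [0.506  0.157  0.0681] square [0.5066 0.1564 0.073 ] 27 hub [0.5064 0.1561 0.0499]Traceback (most recent call last):
  File "<stdin>", line 2, in <module>
  File "valve.py", line 19, in valve
    vs,us=np.where(box);W=np.array([ray(n,(u,v),.048)[:2] for u,v in zip(us,vs)])-C
                                    ~~~^^^^^^^^^^^^^^
  File "h.py", line 10, in ray
    p=camera_params(n);K,R,t=p["K"],p["R"],p["t"]
ValueError: time passes only in moves, steps and waits
```

```bash
sed -i '/pp=np.array/d' valve.py; sed -i 's/^from rig import \*/from rig import *\nimport functools\ncamera_params=functools.lru_cache(None)(camera_params)/' h.py
python3 - <<'E'
from valve import *
valve("5")
go(Rt(-21.4,0),[.42,-.26,.22])
E
```

```text
top ring [0.506  0.157  0.0681] square [0.5066 0.1564 0.073 ] 27 hub [0.5064 0.1561 0.0499]
   pointer 26 r 0.025 0.0517 ang -2.4 line -2.9 z 0.0467 ctr [ 0.0383 -0.0016]
   block 18 r 0.0577 0.0705 ang 48.8 line 52.1 z 0.0471 ctr [0.0421 0.0481]
side ring [0.5082 0.1576 0.0691] square [0.508  0.1595 0.0707] 60 hub [0.5069 0.1616 0.0503]
   pointer 50 r 0.0243 0.0512 ang -3.0 line -5.6 z 0.0483 ctr [ 0.0374 -0.002 ]
   block 30 r 0.0575 0.0709 ang 49.7 line 76.1 z 0.0483 ctr [0.0413 0.0487]
shift [ 0.1736  0.0021 -0.0703] turn [ 1.000e-04 -3.607e-01  1.100e-03]
```

```bash
python3 -m handwheel '[[[0.06,0.002,-0.024],[0,0,0]],[[0.12,0.002,-0.05],[0,-0.04,0]],[[0.174,0.002,-0.07],[0,-0.08,0]],[[0.174,0.002,-0.07],[0,-0.36,0.001]],[[0.174,0.002,-0.07],[0,-0.36,0.001]],[[0.174,0.002,-0.07],[0,-0.36,0.001]],[[0.174,0.002,-0.07],[0,-0.36,0.001]],[[0.174,0.002,-0.07],[0,-0.36,0.001]],[[0.174,0.002,-0.07],[0,-0.36,0.001]],[[0.174,0.002,-0.07],[0,-0.36,0.001]]]'
python3 -m handwheel '[[[0,0,0],[0,0,0]],[[0,0,0],[0,0,0]]]'
python3 - <<'E'
from h import *
print(observe()["q"].round(1))
go(Rt(-21.4,0),[.446,-.1895,.16])
E
```

```text
time_s: 11.15
position: [0.4208, -0.2564, 0.2202]
tool_rot: [[0.359, 0.933, 0.0], [0.933, -0.359, 0.001], [0.001, -0.0, -1.0]]
ft_force: [-0.3, 0.3, -0.2]
grip_width: 0.0856
gripper_force: 0.0
time_s: 11.35
position: [0.4201, -0.2594, 0.2195]
tool_rot: [[0.364, 0.931, 0.001], [0.931, -0.364, 0.005], [0.005, -0.001, -1.0]]
ft_force: [0.6, -0.5, 0.4]
grip_width: 0.0854
gripper_force: 0.0
[-45.6  16.8  84.1   0.2  79.3 -24.3]
shift [ 0.1485 -0.0026  0.1197] turn [-0.0003 -0.0016  0.0002]
```

```bash
python3 -m handwheel '[[[0.07,-0.001,0.02],[0,-0.0016,0]],[[0.13,-0.002,0.06],[0,-0.0016,0]],[[0.1485,-0.0026,0.12],[0,-0.0016,0]],[[0.1485,-0.0026,0.12],[0,-0.0016,0]],[[0.1485,-0.0026,0.12],[0,-0.0016,0]],[[0.1485,-0.0026,0.12],[0,-0.0016,0]]]'
python3 - <<'E'
from h import *
go(Rt(-21.4,0),[.446,-.1895,.07])
E
```

```text
time_s: 11.95
position: [0.4465, -0.1908, 0.1613]
tool_rot: [[0.365, 0.931, 0.001], [0.931, -0.365, -0.003], [-0.003, 0.002, -1.0]]
ft_force: [-0.5, -0.2, 0.6]
grip_width: 0.0855
gripper_force: 0.0
shift [ 0.0025 -0.0022  0.1826] turn [ 0.0006  0.0008 -0.0001]
```

```bash
python3 -m handwheel '[[[0.001,0,0.05],[0,0,0]],[[0.001,0,0.1],[0,0,0]],[[0.001,0,0.14],[0,0,0]],[[0.001,0,0.165],[0,0,0]],[[0.001,0,0.18],[0,0,0]],[[0.001,0,0.18],[0,0,0]],[[0.001,0,0.18],[0,0,0]]]'
python3 -m handwheel '[[[0,0,0],[0,0,0]],[[0,0,0],[0,0,0]],[[0,0,0],[0,0,0]],[[0,0,0],[0,0,0]],[[0,0,0],[0,0,0]],[[0,0,0],[0,0,0]]]' 0 80
python3 - <<'E'
from h import *
im,d=snap("top","6");P=cloud("top",im,d)
s=observe();print(s["position"],s["tool_rot"])
R=s["tool_rot"]
go(R,s["position"]+[0,0,.12])
E
```

```text
time_s: 12.65
position: [0.4467, -0.1897, 0.071]
tool_rot: [[0.364, 0.931, 0.0], [0.931, -0.364, -0.003], [-0.003, 0.002, -1.0]]
ft_force: [1.5, -0.2, 0.3]
grip_width: 0.0851
gripper_force: 0.0
time_s: 13.25
position: [0.4467, -0.1894, 0.0716]
tool_rot: [[0.363, 0.932, 0.001], [0.932, -0.363, -0.004], [-0.003, 0.002, -1.0]]
ft_force: [-1.4, 0.9, 9.6]
grip_width: 0.0683
gripper_force: 90.1
[ 0.44672183 -0.18944048  0.07156663] [[ 3.63460111e-01  9.31609409e-01  8.09729114e-04]
 [ 9.31604555e-01 -3.63455037e-01 -3.65923287e-03]
 [-3.11467565e-03  2.08433252e-03 -9.99992977e-01]]
shift [-0.0007  0.0005 -0.24  ] turn [0. 0. 0.]
```

```bash
python3 -m handwheel '[[[0,0,-0.04],[0,0,0]],[[0,0,-0.1],[0,0,0]],[[0,0,-0.17],[0,0,0]],[[-0.001,0,-0.24],[0,0,0]],[[-0.001,0,-0.24],[0,0,0]],[[-0.001,0,-0.24],[0,0,0]]]'
python3 - <<'E'
from h import *
go(Rt(-2.7,0),[.507,.157,.195])
E
```

```text
time_s: 13.9
position: [0.4461, -0.1891, 0.1904]
tool_rot: [[0.364, 0.932, -0.0], [0.932, -0.364, -0.003], [-0.003, 0.001, -1.0]]
ft_force: [-0.6, -0.6, -3.5]
grip_width: 0.0683
gripper_force: 92.4
shift [ 0.6892 -0.1382 -0.0111] turn [ 1.000e-04  8.000e-04 -1.034e-01]
```

```bash
python3 -m handwheel '[[[0.06,-0.012,-0.01],[0,0.0008,-0.02]],[[0.14,-0.028,-0.011],[0,0.0008,-0.04]],[[0.22,-0.044,-0.011],[0,0.0008,-0.06]],[[0.3,-0.06,-0.011],[0,0.0008,-0.08]],[[0.38,-0.076,-0.011],[0,0.0008,-0.103]],[[0.46,-0.092,-0.011],[0,0.0008,-0.103]],[[0.54,-0.108,-0.011],[0,0.0008,-0.103]],[[0.62,-0.124,-0.011],[0,0.0008,-0.103]],[[0.67,-0.134,-0.011],[0,0.0008,-0.103]],[[0.689,-0.138,-0.011],[0,0.0008,-0.103]]]'
python3 -m handwheel '[[[0,0,0],[0,0,0]],[[0,0,0],[0,0,0]],[[0,0,0],[0,0,0]]]'
python3 - <<'E'
from h import *
print(observe()["q"].round(1))
go(Rt(-2.7,0),[.507,.157,.155])
o=[]
for n in("top","side"):
    im,d=snap(n,"7");p=camera_params(n);c=p["R"]@np.array([.507,.157,.1])+p["t"];c=(p["K"]@c/c[2])[:2].astype(int)
    o.append(cv2.resize(np.clip(im[c[1]-40:c[1]+40,c[0]-40:c[0]+40,::-1]*1.5,0,255).astype(np.uint8),(400,400),interpolation=cv2.INTER_CUBIC));print(n,c)
    P=cloud(n,im,d);q=P[(abs(P[...,0]-.507)<.05)&(abs(P[...,1]-.157)<.05)&(P[...,2]>.205)&(P[...,2]<.235)]
    q2=P[(abs(P[...,0]-.507)<.05)&(abs(P[...,1]-.157)<.05)&(P[...,2]>.13)&(P[...,2]<.18)];print(len(q),q.mean(0),len(q2),q2.mean(0),np.percentile(q2,[2,98],axis=0))
cv2.imwrite("pics/s7.png",np.hstack(o))
E
```

```text
time_s: 14.9
position: [0.5066, 0.1588, 0.1931]
tool_rot: [[0.046, 0.999, -0.003], [0.999, -0.046, 0.0], [0.0, -0.004, -1.0]]
ft_force: [0.1, -0.8, -3.3]
grip_width: 0.0686
gripper_force: 92.1
time_s: 15.2
position: [0.5072, 0.1555, 0.1946]
tool_rot: [[0.05, 0.999, -0.001], [0.999, -0.05, 0.0], [-0.0, -0.001, -1.0]]
ft_force: [-0.1, 0.2, -2.3]
grip_width: 0.0682
gripper_force: 92.1
[ 4.2 21.6 81.   0.  77.4  7.1]
shift [ 0.0029 -0.0004  0.0792] turn [-0.0003  0.     -0.001 ]
top [172 240]<stdin>:9: RuntimeWarning: Mean of empty slice.
  ret = um.true_divide(
Traceback (most recent call last):
IndexError: index -1 is out of bounds for axis 0 with size 0
```

The gripper hides the key from the top camera, so I'll descend step by step and watch the force and position.

```bash
python3 -m handwheel '[[[0.001,0,0.03],[0,0,0]],[[0.002,0,0.055],[0,0,0]],[[0.002,0,0.072],[0,0,0]],[[0.002,0,0.079],[0,0,0]],[[0.002,0,0.079],[0,0,0]],[[0.002,0,0.079],[0,0,0]]]'
python3 - <<'E'
from h import *
go(Rt(-2.7,0),[.507,.157,.155])
im,d=snap("side","8");p=camera_params("side");c=p["R"]@np.array([.507,.157,.1])+p["t"];c=(p["K"]@c/c[2])[:2].astype(int)
cv2.imwrite("pics/s8.png",cv2.resize(np.clip(im[c[1]-40:c[1]+40,c[0]-50:c[0]+50,::-1]*1.5,0,255).astype(np.uint8),(750,600),interpolation=cv2.INTER_CUBIC));print(c)
E
```

```text
time_s: 15.85
position: [0.5076, 0.1576, 0.1559]
tool_rot: [[0.049, 0.999, 0.001], [0.999, -0.049, 0.0], [0.0, 0.001, -1.0]]
ft_force: [0.5, 0.7, -2.5]
grip_width: 0.068
gripper_force: 92.2
shift [-0.0012 -0.0011  0.0017] turn [ 0.0002 -0.0001 -0.0006]
[249 275]
```

View pics/s8.png

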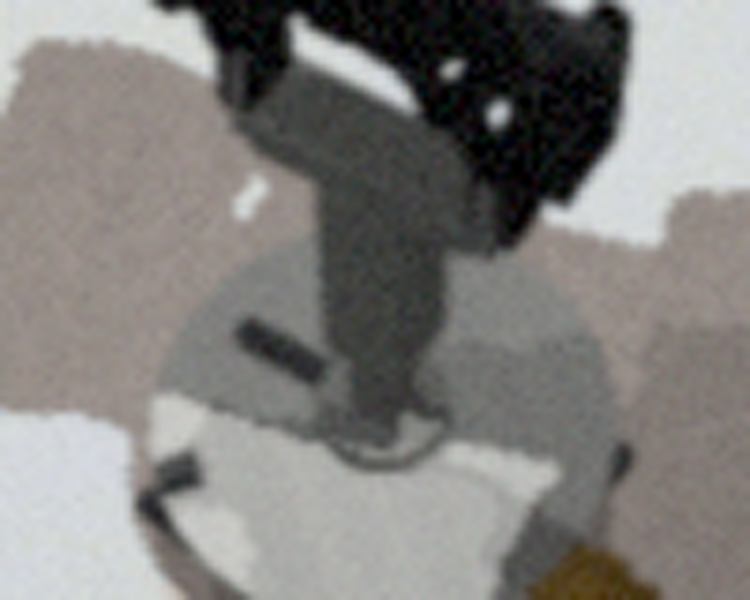

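The barrel (centre x≈382) hangs directly over the square end (about (382,410)), and its sides are parallel to the pointer. I'll descend.

```bash
python3 -m handwheel '[[[-0.001,-0.001,0.006],[0,0,0]],[[-0.001,-0.001,0.012],[0,0,0]],[[-0.001,-0.001,0.018],[0,0,0]],[[-0.001,-0.001,0.022],[0,0,0]],[[-0.001,-0.001,0.022],[0,0,0]]]'
python3 -m handwheel '[[[0,0,0.003],[0,0,0]],[[0,0,0.006],[0,0,0]],[[0,0,0.009],[0,0,0]],[[0,0,0.009],[0,0,0]]]'
```

```text
time_s: 16.4
position: [0.5067, 0.1573, 0.144]
tool_rot: [[0.049, 0.999, -0.001], [0.999, -0.049, 0.0], [0.0, -0.001, -1.0]]
ft_force: [0.1, -0.1, -2.6]
grip_width: 0.068
gripper_force: 92.2
time_s: 16.8
position: [0.5074, 0.1573, 0.1402]
tool_rot: [[0.049, 0.999, 0.002], [0.999, -0.049, 0.001], [0.001, 0.002, -1.0]]
ft_force: [2.5, 0.4, -1.5]
grip_width: 0.0679
gripper_force: 92.2
```

```bash
python3 -m handwheel '[[[0,0,0.004],[0,0,0]],[[0,0,0.008],[0,0,0]],[[0,0,0.008],[0,0,0]]]'
python3 -m handwheel '[[[0,0,0.005],[0,0,0]],[[0,0,0.01],[0,0,0]],[[0,0,0.01],[0,0,0]]]'
```

```text
time_s: 17.1
position: [0.5074, 0.1572, 0.1358]
tool_rot: [[0.049, 0.999, 0.001], [0.999, -0.049, 0.0], [0.0, 0.001, -1.0]]
ft_force: [4.4, -0.3, -4.1]
grip_width: 0.068
gripper_force: 92.1
time_s: 17.4
position: [0.5074, 0.1572, 0.1307]
tool_rot: [[0.049, 0.999, 0.001], [0.999, -0.049, 0.0], [0.0, 0.001, -1.0]]
ft_force: [6.5, 0.1, -3.2]
grip_width: 0.0683
gripper_force: 92.3
```

```bash
python3 -m handwheel '[[[0,0.001,0.004],[0,0,0]],[[0,0.001,0.008],[0,0,0]],[[0,0.001,0.012],[0,0,0]],[[0,0.001,0.012],[0,0,0]]]'
python3 -m handwheel '[[[0,0,0.003],[0,0,0]],[[0,0,0.006],[0,0,0]],[[0,0,0.008],[0,0,0]],[[0,0,0.008],[0,0,0]]]'
```

```text
time_s: 17.8
position: [0.5075, 0.1572, 0.1246]
tool_rot: [[0.049, 0.999, 0.0], [0.999, -0.049, 0.0], [0.0, 0.0, -1.0]]
ft_force: [6.2, 0.5, -2.6]
grip_width: 0.0685
gripper_force: 92.4
time_s: 18.2
position: [0.5076, 0.1573, 0.1216]
tool_rot: [[0.049, 0.999, 0.001], [0.999, -0.049, 0.001], [0.001, 0.001, -1.0]]
ft_force: [3.7, 0.3, 6.6]
grip_width: 0.0681
gripper_force: 93.4
```

The key is fully seated: the TCP is at 121.6 mm, exactly as predicted, and contact is felt. I'll turn counter-clockwise (tool −z).

```bash
python3 -m handwheel '[[[0,0.001,-0.001],[0,0,-0.02]],[[0,0.001,-0.001],[0,0,-0.045]],[[0,0.001,-0.001],[0,0,-0.07]],[[0,0.001,-0.001],[0,0,-0.095]],[[0,0.001,-0.001],[0,0,-0.12]],[[0,0.001,-0.001],[0,0,-0.145]],[[0,0.001,-0.001],[0,0,-0.17]],[[0,0.001,-0.001],[0,0,-0.195]],[[0,0.001,-0.001],[0,0,-0.22]],[[0,0.001,-0.001],[0,0,-0.22]]]'
python3 -m handwheel '[[[0,0,0],[0,0,-0.025]],[[0,0,0],[0,0,-0.05]],[[0,0,0],[0,0,-0.07]],[[0,0,0],[0,0,-0.07]],[[0,0,0],[0,0,-0.07]]]'
cat > ptr.py <<'E'
from h import *
def ptr(tag,C=(.508,.1576)):
    im,d=snap("side",tag);g=cv2.cvtColor(im,cv2.COLOR_RGB2GRAY)
    # polar samples on pointer-top plane z=.048 about the spindle axis
    p=camera_params("side")
    def prof(r,z):
        A=np.arange(-30,120,.5);a=np.radians(A);X=np.stack([C[0]+r*np.cos(a),C[1]+r*np.sin(a),0*a+z],1)@p["R"].T+p["t"]
        uv=X@p["K"].T;uv=(uv[:,:2]/uv[:,2:]).astype(np.float32);return A,cv2.remap(g,uv[None,:,0],uv[None,:,1],cv2.INTER_LINEAR)[0].astype(float)
    for nm,rs,z in(("pointer",(.03,.034,.038,.042,.046,.05),.048),("block",(.06,.063,.066),.05)):
        for r in rs:
            A,v=prof(r,z);m=(v<.5*(np.percentile(v,5)+np.median(v))).astype(np.uint8)
            k,l=cv2.connectedComponents(m[None]);print(nm,r,[(A[l[0]==i].min(),A[l[0]==i].max()) for i in range(1,k) if (l[0]==i).sum()>5])
    c=p["R"]@np.array([.507,.157,.07])+p["t"];c=(p["K"]@c/c[2])[:2].astype(int)
    cv2.imwrite(f"pics/s{tag}.png",cv2.resize(np.clip(im[c[1]-40:c[1]+40,c[0]-50:c[0]+50,::-1]*1.6,0,255).astype(np.uint8),(750,600),interpolation=cv2.INTER_CUBIC))
E
python3 -c "
from ptr import *
ptr('9');s=observe();print(s['wrist_torque'])"
```

```text
time_s: 19.2
position: [0.5086, 0.1581, 0.1217]
tool_rot: [[-0.601, 0.8, 0.002], [0.8, 0.601, 0.002], [0.001, 0.003, -1.0]]
ft_force: [6.3, 4.3, 1.0]
grip_width: 0.0682
gripper_force: 92.6
time_s: 19.7
position: [0.5085, 0.1582, 0.1217]
tool_rot: [[-0.759, 0.651, 0.002], [0.651, 0.759, 0.003], [0.0, 0.003, -1.0]]
ft_force: [7.2, 5.5, 0.6]
grip_width: 0.0682
gripper_force: 92.6
pointer 0.03 [(np.float64(-30.0), np.float64(-27.0)), (np.float64(27.5), np.float64(49.0))]
pointer 0.034 [(np.float64(28.5), np.float64(47.0))]
pointer 0.038 [(np.float64(29.5), np.float64(45.5))]
pointer 0.042 [(np.float64(-30.0), np.float64(-27.5)), (np.float64(30.0), np.float64(44.0))]
pointer 0.046 [(np.float64(-30.0), np.float64(-15.5)), (np.float64(30.0), np.float64(43.0))]
pointer 0.05 [(np.float64(-30.0), np.float64(-10.5)), (np.float64(30.0), np.float64(42.0))]
block 0.06 [(np.float64(-30.0), np.float64(-8.5)), (np.float64(47.5), np.float64(54.5))]
block 0.063 [(np.float64(-30.0), np.float64(-9.0)), (np.float64(47.0), np.float64(55.0))]
block 0.066 [(np.float64(-30.0), np.float64(-11.0)), (np.float64(47.0), np.float64(54.5))]
[ 1.22386454 -1.46617254 -0.13438472]
```

View pics/s9.png

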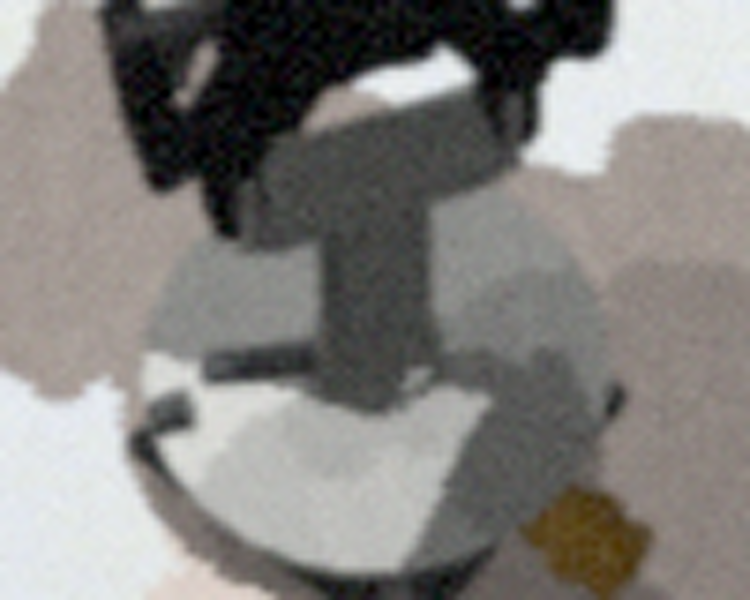

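The pointer (tip at (207,367)) is still about 13–15° short of the block at (172,410), mostly because of play in the socket. I'll turn about 12° more.

```bash
python3 -m handwheel '[[[0,0,0],[0,0,-0.02]],[[0,0,0],[0,0,-0.04]],[[0,0,0],[0,0,-0.055]],[[0,0,0],[0,0,-0.067]],[[0,0,0],[0,0,-0.067]],[[0,0,0],[0,0,-0.067]]]'
python3 -c "
from ptr import *
ptr('10')" | sed 's/np.float64//g'
```

```text
time_s: 20.35
position: [0.5084, 0.1583, 0.1217]
tool_rot: [[-0.878, 0.478, 0.002], [0.478, 0.878, 0.003], [-0.0, 0.003, -1.0]]
ft_force: [5.9, 5.3, 1.2]
grip_width: 0.0684
gripper_force: 92.6
pointer 0.03 [((-30.0), (-22.5)), ((39.0), (58.5))]
pointer 0.034 [((-30.0), (-25.0)), ((40.0), (57.5))]
pointer 0.038 [((-30.0), (-16.0)), ((43.0), (56.0))]
pointer 0.042 [((-30.0), (-8.0)), ((43.0), (55.5))]
pointer 0.046 [((-30.0), (-7.0)), ((46.0), (54.0))]
pointer 0.05 [((-30.0), (-5.5)), ((48.0), (53.5))]
block 0.06 [((-30.0), (-9.0))]
block 0.063 [((-30.0), (-10.0)), ((50.5), (54.0))]
block 0.066 [((-30.0), (-10.5)), ((50.5), (54.0))]
```

```bash
python3 -m handwheel '[[[0,0,0],[0,0,-0.008]],[[0,0,0],[0,0,-0.015]],[[0,0,0],[0,0,-0.015]],[[0,0,0],[0,0,-0.015]]]'
python3 -m handwheel '[[[0,0,0],[0,0,0]],[[0,0,0],[0,0,0]],[[0,0,0],[0,0,0]],[[0,0,0],[0,0,0]],[[0,0,0],[0,0,0]]]' 1 60
python3 -m handwheel '[[[0,0,-0.01],[0,0,0]],[[0,0,-0.04],[0,0,0]],[[0,0,-0.09],[0,0,0]],[[0,0,-0.15],[0,0,0]],[[0,0,-0.15],[0,0,0]],[[0,0,-0.15],[0,0,0]]]'
python3 -c "
from h import *
R=observe()['tool_rot'];p=observe()['position'];go(R,p+[-.06,-.32,.08])"
```

```text
time_s: 20.8
position: [0.5083, 0.1583, 0.1217]
tool_rot: [[-0.9, 0.436, 0.002], [0.436, 0.9, 0.003], [-0.0, 0.003, -1.0]]
ft_force: [5.7, 6.1, 0.9]
grip_width: 0.0682
gripper_force: 92.6
time_s: 21.3
position: [0.5075, 0.1571, 0.1213]
tool_rot: [[-0.9, 0.436, -0.001], [0.436, 0.9, 0.0], [0.001, -0.0, -1.0]]
ft_force: [-0.2, -0.0, -0.9]
grip_width: 0.0852
gripper_force: 0.0
time_s: 21.9
position: [0.5078, 0.1572, 0.1968]
tool_rot: [[-0.9, 0.436, 0.001], [0.436, 0.9, 0.0], [-0.001, 0.001, -1.0]]
ft_force: [0.7, 0.2, -0.4]
grip_width: 0.0855
gripper_force: 0.0
shift [-0.1709 -0.6282 -0.1603] turn [0. 0. 0.]
```

```bash
python3 -m handwheel '[[[0,0,-0.06],[0,0,0]],[[-0.02,-0.07,-0.14],[0,0,0]],[[-0.04,-0.15,-0.16],[0,0,0]],[[-0.06,-0.24,-0.16],[0,0,0]],[[-0.09,-0.33,-0.16],[0,0,0]],[[-0.11,-0.42,-0.16],[0,0,0]],[[-0.14,-0.51,-0.16],[0,0,0]],[[-0.16,-0.59,-0.16],[0,0,0]],[[-0.17,-0.63,-0.16],[0,0,0]],[[-0.17,-0.63,-0.16],[0,0,0]]]'
python3 - <<'E'
from ptr import *
ptr("11")
im,d=snap("top","11")
from valve import valve
np_=1
a=cv2.resize(np.clip(im[206:276,141:211,::-1]*1.5,0,255).astype(np.uint8),(400,400),interpolation=cv2.INTER_CUBIC)
b=cv2.resize(cv2.imread("pics/s11.png")[:,75:675],(400,400))
cv2.imwrite("pics/f11.png",np.hstack([a,b]))
for n in("top","side"):
    z=np.load(f"pics/{n}11.npz");P=cloud(n,z["im"],z["d"]);X,Y,Z=np.moveaxis(P,-1,0)
    q=P[(abs(X-.507)<.06)&(abs(Y-.157)<.06)&(Z>.135)&(Z<.17)];print(n,q.mean(0),np.median(q[:,2]),cv2.minAreaRect((q[:,:2]*1000).astype(np.float32)))
E
```

```text
time_s: 22.9
position: [0.4463, -0.1655, 0.275]
tool_rot: [[-0.898, 0.439, -0.002], [0.439, 0.898, 0.001], [0.003, 0.0, -1.0]]
ft_force: [-0.2, 0.6, 0.2]
grip_width: 0.0853
gripper_force: 0.0
pointer 0.03 [(np.float64(-30.0), np.float64(-21.5)), (np.float64(46.5), np.float64(61.5))]
pointer 0.034 [(np.float64(-30.0), np.float64(-22.5)), (np.float64(47.0), np.float64(59.0))]
pointer 0.038 [(np.float64(-30.0), np.float64(-16.0)), (np.float64(47.0), np.float64(59.0))]
pointer 0.042 [(np.float64(-30.0), np.float64(-16.0)), (np.float64(46.5), np.float64(58.5))]
pointer 0.046 [(np.float64(-23.5), np.float64(-17.5)), (np.float64(46.5), np.float64(58.0))]
pointer 0.05 [(np.float64(-24.0), np.float64(-19.0)), (np.float64(8.0), np.float64(29.0)), (np.float64(47.0), np.float64(58.0))]
block 0.06 [(np.float64(-24.5), np.float64(-19.5)), (np.float64(44.5), np.float64(56.5))]
block 0.063 [(np.float64(-24.5), np.float64(-21.0)), (np.float64(44.5), np.float64(56.5))]
block 0.066 [(np.float64(44.5), np.float64(56.0))]
top [0.50627535 0.15620986 0.14566284] 0.14573781967648486 ((506.562255859375, 157.2237091064453), (70.19429779052734, 25.870418548583984), 62.378353118896484)
side [0.50789876 0.16028628 0.14524402] 0.14606743520799637 ((509.19598388671875, 158.0991973876953), (70.26799011230469, 27.468564987182617), 62.61732864379883)
```

View pics/f11.png

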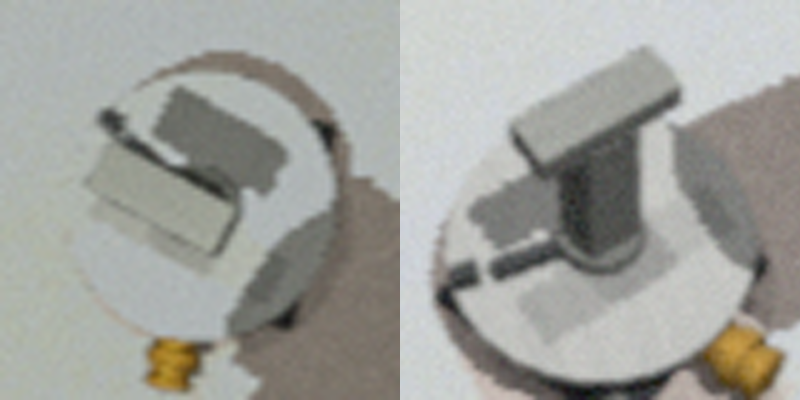

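The key stands seated, with its top at 146 mm. The pointer (492,266 to 560,248) aims at the block (463,274) in the right crop. I'll check the residual angle numerically from both views.

Run:
```python
from h import *
C=(.5075,.1575)
for n in("side","top"):
    g=cv2.cvtColor(np.load(f"pics/{n}11.npz")["im"],cv2.COLOR_RGB2GRAY);g=cv2.GaussianBlur(g,(0,0),.6);p=camera_params(n)
    A=np.arange(36,68,2.);a=np.radians(A)
    print(n,A.astype(int))
    for r,z in((.042,.048),(.045,.048),(.048,.048),(.05,.048),(.06,.05),(.063,.05),(.066,.05)):
        X=np.stack([C[0]+r*np.cos(a),C[1]+r*np.sin(a),0*a+z],1)@p["R"].T+p["t"];uv=X@p["K"].T;uv=(uv[:,:2]/uv[:,2:]).astype(np.float32)
        v=cv2.remap(g,uv[None,:,0],uv[None,:,1],cv2.INTER_CUBIC)[0].astype(float);w=np.clip(np.median(np.r_[v[:3],v[-2:]])-20-v,0,None);w[(A<40)|(A>64)]=0
        print(r,v.astype(int),"dark centre",(w@A/w.sum()).round(1))
    # expected shift of dark centre by the visible side face: angle of a point 5 mm lower seen on the top plane
    for nm,r,z,dz in(("pointer",.046,.048,.006),("block",.063,.05,.010)):
        t=np.radians(50);Q=np.array([C[0]+r*np.cos(t),C[1]+r*np.sin(t),z-dz]);o=-p["R"].T@p["t"];W=o+(Q-o)*(z-o[2])/(Q[2]-o[2])
        print(nm,"side-face shift deg",np.degrees(np.arctan2(W[1]-C[1],W[0]-C[0]))-50,"dr",np.hypot(W[0]-C[0],W[1]-C[1])-r)
```

```text
side [36 38 40 42 44 46 48 50 52 54 56 58 60 62 64 66]
0.042 [ 80  87  92  89  77  66  55  51  46  45  49  64  84 102 115 119] dark centre 52.4
0.045 [ 78  83  90  92  82  67  57  50  47  46  54  71  93 108 117 120] dark centre 52.0
0.048 [ 92  96 105 106  95  76  58  49  44  44  52  75  96 112 116 119] dark centre 52.2
0.05 [107 112 116 114 104  85  66  57  51  51  58  79 102 113 120 121] dark centre 52.4
0.06 [121 120 117 109  87  66  56  57  55  62  84 106 116 120 121 122] dark centre 50.2
0.063 [121 121 119 110  87  63  51  44  40  49  77 104 118 121 121 121] dark centre 50.5
0.066 [120 121 121 112  91  66  51  45  38  51  85 113 120 122 121 121] dark centre 50.4
pointer side-face shift deg 4.2141098418482485 dr 0.0010100183580494387
block side-face shift deg 5.107022487666768 dr 0.0015329479599010959
top [36 38 40 42 44 46 48 50 52 54 56 58 60 62 64 66]
0.042 [ 91 101 108 104  91  70  53  49  56  68  82  96 101 103 103 103] dark centre 50.1
0.045 [ 95 107 112 113 104  83  61  50  51  63  80  92 100 103 104 104] dark centre 51.1
0.048 [111 115 118 117 105  89  70  54  52  62  78  93  99 102 103 103] dark centre 51.6
0.05 [117 119 120 116 110  93  76  65  59  64  80  93 100 102 103 104] dark centre 51.9
0.06 [119 117 113 101  80  61  51  48  63  81 102 114 116 115 115 115] dark centre 49.0
0.063 [119 118 117 109  86  60  45  48  62  88 106 119 121 120 119 118] dark centre 48.9
0.066 [118 117 117 110  93  68  53  53  69  91 110 118 121 120 119 117] dark centre 49.0
pointer side-face shift deg -0.6858317641485456 dr -0.0011626360849993495
block side-face shift deg -0.8398188774016617 dr -0.0020719280685733976
```

Both views say the pointer overshot by about 2–2.5°. There's plenty of time left, so I'll regrip the key and bring it back by that amount, measuring as I go.

Run:
```python
from h import *
go(Rt(63,0),[.5078,.1575,.24])
```

```text
shift [0.17   0.6301 0.0717] turn [ 0.0002 -0.0007  0.0063]
```

```bash
python3 -m handwheel '[[[0.02,0.07,0],[0,0,0]],[[0.04,0.15,0],[0,0,0]],[[0.065,0.24,0.01],[0,0,0.006]],[[0.09,0.33,0.03],[0,0,0.006]],[[0.113,0.42,0.05],[0,0,0.006]],[[0.138,0.51,0.07],[0,0,0.006]],[[0.159,0.59,0.072],[0,0,0.006]],[[0.17,0.63,0.072],[0,0,0.006]],[[0.17,0.63,0.072],[0,0,0.006]],[[0.17,0.63,0.072],[0,0,0.006]]]'
python3 -m handwheel '[[[0,0,0],[0,0,0]],[[0,0,0],[0,0,0]]]'
python3 - <<'E'
from h import *
go(Rt(63,0),[.5078,.1575,.122])
E
```

```text
time_s: 24.0
position: [0.5071, 0.1581, 0.24]
tool_rot: [[-0.893, 0.451, -0.001], [0.451, 0.893, 0.0], [0.001, -0.0, -1.0]]
ft_force: [0.8, -0.3, -0.2]
grip_width: 0.0851
gripper_force: 0.0
time_s: 24.2
position: [0.5077, 0.1564, 0.2405]
tool_rot: [[-0.891, 0.454, -0.0], [0.454, 0.891, 0.0], [0.0, 0.0, -1.0]]
ft_force: [0.1, 0.9, 0.6]
grip_width: 0.0854
gripper_force: 0.0
shift [0.0006 0.002  0.2369] turn [ 0.     -0.0001  0.0002]
```

```bash
python3 -m handwheel '[[[0,0.001,0.07],[0,0,0]],[[0,0.001,0.13],[0,0,0]],[[0,0.001,0.18],[0,0,0]],[[0,0.001,0.21],[0,0,0]],[[0,0.001,0.228],[0,0,0]],[[0,0.001,0.236],[0,0,0]],[[0,0.001,0.236],[0,0,0]],[[0,0.001,0.236],[0,0,0]]]'
python3 -m handwheel '[[[0,0,0],[0,0,0]],[[0,0,0],[0,0,0]],[[0,0,0],[0,0,0]],[[0,0,0],[0,0,0]],[[0,0,0],[0,0,0]]]' 0 80
cat > m.py <<'E'
import sys
from h import *
C=(.5075,.1575);p=camera_params("side")
g=np.mean([cv2.cvtColor(get_image("side")[0],cv2.COLOR_RGB2GRAY).astype(np.float32) for _ in range(3)],0)
A=np.arange(30,75,.25);a=np.radians(A)
def edges(r,z):
    X=np.stack([C[0]+r*np.cos(a),C[1]+r*np.sin(a),0*a+z],1)@p["R"].T+p["t"];uv=X@p["K"].T;uv=(uv[:,:2]/uv[:,2:]).astype(np.float32)
    v=cv2.remap(g,uv[None,:,0],uv[None,:,1],cv2.INTER_LINEAR)[0];i=np.argmin(np.where((A>42)&(A<60),v,999))
    lo=i;hi=i
    while lo>0 and v[lo]<80: lo-=1
    while hi<len(v)-1 and v[hi]<80: hi+=1
    return A[lo],A[hi],(A[lo]+A[hi])/2,v[-1]
for r,z in((.044,.048),(.047,.048),(.05,.048),(.063,.05)):print(r,edges(r,z))
s=observe();print("psi",np.degrees(np.arctan2(s["tool_rot"][1,1],s["tool_rot"][0,1])).round(2),"Mz",s["wrist_torque"].round(2))
E
python3 m.py
python3 -m handwheel '[[[0,0,0],[0,0,0.02]],[[0,0,0],[0,0,0.04]],[[0,0,0],[0,0,0.06]],[[0,0,0],[0,0,0.08]],[[0,0,0],[0,0,0.1]],[[0,0,0],[0,0,0.1]],[[0,0,0],[0,0,0.1]]]'
python3 m.py
```

```text
time_s: 25.0
position: [0.5084, 0.1576, 0.1231]
tool_rot: [[-0.892, 0.453, 0.001], [0.453, 0.892, 0.0], [-0.001, 0.001, -1.0]]
ft_force: [-0.7, -0.3, -0.6]
grip_width: 0.0855
gripper_force: 0.0
time_s: 25.5
position: [0.5085, 0.1577, 0.1238]
tool_rot: [[-0.892, 0.452, 0.002], [0.452, 0.892, 0.0], [-0.002, 0.001, -1.0]]
ft_force: [-1.4, 0.2, 8.6]
grip_width: 0.0675
gripper_force: 89.2
0.044 (np.float64(45.0), np.float64(58.25), np.float64(51.625), np.float32(118.79167))
0.047 (np.float64(46.25), np.float64(57.75), np.float64(52.0), np.float32(117.703125))
0.05 (np.float64(47.25), np.float64(57.5), np.float64(52.375), np.float32(119.859375))
0.063 (np.float64(45.25), np.float64(55.75), np.float64(50.5), np.float32(133.75652))
psi 63.1 Mz [-0.22  0.37 -0.01]
time_s: 26.35
position: [0.5086, 0.1576, 0.1238]
tool_rot: [[-0.708, 0.706, 0.002], [0.706, 0.708, 0.0], [-0.002, 0.002, -1.0]]
ft_force: [-1.6, -0.4, 7.9]
grip_width: 0.068
gripper_force: 89.1
0.044 (np.float64(46.25), np.float64(58.5), np.float64(52.375), np.float32(116.52083))
0.047 (np.float64(46.75), np.float64(57.75), np.float64(52.25), np.float32(116.53906))
0.05 (np.float64(47.5), np.float64(57.5), np.float64(52.5), np.float32(116.82617))
0.063 (np.float64(45.25), np.float64(55.75), np.float64(50.5), np.float32(117.1224))
psi 45.1 Mz [-0.21  0.37 -0.03]
```

```bash
python3 -m handwheel '[[[0,0,0],[0,0,0.02]],[[0,0,0],[0,0,0.035]],[[0,0,0],[0,0,0.035]],[[0,0,0],[0,0,0.035]]]' | head -1
python3 m.py
python3 -m handwheel '[[[0,0,0],[0,0,0.01]],[[0,0,0],[0,0,0.01]],[[0,0,0],[0,0,0.01]]]' |head -1
python3 m.py
```

```text
time_s: 26.9
0.044 (np.float64(45.75), np.float64(58.25), np.float64(52.0), np.float32(116.9375))
0.047 (np.float64(46.25), np.float64(58.0), np.float64(52.125), np.float32(117.109375))
0.05 (np.float64(47.5), np.float64(57.5), np.float64(52.5), np.float32(116.32748))
0.063 (np.float64(45.25), np.float64(55.75), np.float64(50.5), np.float32(118.28906))
psi 38.81 Mz [-0.09  0.59 -0.01]
time_s: 27.35
0.044 (np.float64(43.75), np.float64(56.75), np.float64(50.25), np.float32(116.677086))
0.047 (np.float64(44.5), np.float64(57.0), np.float64(50.75), np.float32(116.8724))
0.05 (np.float64(45.5), np.float64(56.75), np.float64(51.125), np.float32(117.08008))
0.063 (np.float64(45.0), np.float64(55.75), np.float64(50.375), np.float32(117.92057))
psi 37.01 Mz [-0.04  0.58  0.07]
```

```bash
python3 -m handwheel '[[[0,0,0],[0,0,0.0045]],[[0,0,0],[0,0,0.0045]],[[0,0,0],[0,0,0.0045]]]' |head -1
python3 m.py
python3 -m handwheel '[[[0,0,0],[0,0,-0.03]],[[0,0,0],[0,0,-0.05]],[[0,0,0],[0,0,-0.05]],[[0,0,0],[0,0,-0.05]]]'|head -1
python3 -m handwheel '[[[0,0,0.003],[0,0,0]],[[0,0,0.006],[0,0,0]],[[0,0,0.006],[0,0,0]]]'
python3 m.py
```

```text
time_s: 27.8
0.044 (np.float64(42.75), np.float64(55.5), np.float64(49.125), np.float32(117.458336))
0.047 (np.float64(43.5), np.float64(55.5), np.float64(49.5), np.float32(117.072914))
0.05 (np.float64(44.75), np.float64(54.75), np.float64(49.75), np.float32(117.19206))
0.063 (np.float64(45.25), np.float64(55.75), np.float64(50.5), np.float32(117.0052))
psi 36.21 Mz [-0.    0.59  0.09]
time_s: 28.35
time_s: 28.65
position: [0.5089, 0.1577, 0.1236]
tool_rot: [[-0.71, 0.704, 0.005], [0.704, 0.71, -0.0], [-0.004, 0.003, -1.0]]
ft_force: [-8.4, -0.9, 33.2]
grip_width: 0.068
gripper_force: 92.1
0.044 (np.float64(42.75), np.float64(55.25), np.float64(49.0), np.float32(117.06249))
0.047 (np.float64(43.75), np.float64(55.25), np.float64(49.5), np.float32(117.104164))
0.05 (np.float64(44.5), np.float64(54.75), np.float64(49.625), np.float32(117.493484))
0.063 (np.float64(45.25), np.float64(55.75), np.float64(50.5), np.float32(118.23568))
psi 45.22 Mz [-0.59  1.98  0.08]
```

The pointer is now aligned to within about half a degree, and the key is pressed home. I'll ease off, release, retreat and check.

```bash
python3 -m handwheel '[[[0,0,-0.003],[0,0,0]],[[0,0,-0.005],[0,0,0]],[[0,0,-0.005],[0,0,0]]]'|head -1
python3 -m handwheel '[[[0,0,0],[0,0,0]],[[0,0,0],[0,0,0]],[[0,0,0],[0,0,0]],[[0,0,0],[0,0,0]],[[0,0,0],[0,0,0]]]' 1 60
python3 -m handwheel '[[[0,0,-0.01],[0,0,0]],[[0,0,-0.04],[0,0,0]],[[0,0,-0.09],[0,0,0]],[[0,0,-0.15],[0,0,0]],[[0,0,-0.23],[0,0,0]],[[0,0,-0.3],[0,0,0]],[[0,0,-0.3],[0,0,0]]]'
python3 -c "
from h import *
R=observe()['tool_rot'];p=observe()['position'];go(R,p+[-.06,-.32,.0])"
```

```text
time_s: 29.1
time_s: 29.6
position: [0.508, 0.1576, 0.1217]
tool_rot: [[-0.709, 0.705, -0.001], [0.705, 0.709, 0.0], [0.001, -0.0, -1.0]]
ft_force: [-0.0, 1.1, 0.5]
grip_width: 0.0855
gripper_force: 0.0
time_s: 30.3
position: [0.5094, 0.1578, 0.2769]
tool_rot: [[-0.709, 0.705, 0.009], [0.705, 0.709, 0.001], [-0.006, 0.007, -1.0]]
ft_force: [-0.1, 0.2, -0.2]
grip_width: 0.0854
gripper_force: 0.0
shift [-0.3659 -0.5386 -0.0018] turn [0. 0. 0.]
```

```bash
python3 -m handwheel '[[[-0.05,-0.07,0],[0,0,0]],[[-0.1,-0.14,0],[0,0,0]],[[-0.15,-0.21,0],[0,0,0]],[[-0.2,-0.29,0],[0,0,0]],[[-0.25,-0.37,0],[0,0,0]],[[-0.3,-0.44,0],[0,0,0]],[[-0.34,-0.5,0],[0,0,0]],[[-0.366,-0.54,0],[0,0,0]],[[-0.366,-0.54,0],[0,0,0]],[[-0.366,-0.54,0],[0,0,0]]]'|head -2
python3 m.py; sed 's/"side"/"top"/g' m.py > mt.py; python3 mt.py
python3 - <<'E'
from h import *
for n in("top","side"):
    im,d=snap(n,"12");P=cloud(n,im,d);X,Y,Z=np.moveaxis(P,-1,0)
    q=P[(abs(X-.507)<.06)&(abs(Y-.157)<.06)&(Z>.135)&(Z<.17)];print(n,np.percentile(q[:,2],[10,50,90]),cv2.minAreaRect((q[:,:2]*1000).astype(np.float32)))
    i0=np.load(f"pics/{n}0.npz")["im"].astype(int);b=abs(im.astype(int)-i0).max(2)
    for nm,x,y in(("rack",.75,.03),("beaker",.68,.36),("tipbox",.695,-.357)):
        m=(abs(X-x)<.1)&(abs(Y-y)<.1);print(nm,np.median(b[m]),np.percentile(b[m],95))
E
```

```text
time_s: 31.3
position: [0.4474, -0.1628, 0.2714]
0.044 (np.float64(42.75), np.float64(56.0), np.float64(49.375), np.float32(103.59375))
0.047 (np.float64(42.75), np.float64(56.25), np.float64(49.5), np.float32(105.45052))
0.05 (np.float64(43.75), np.float64(55.5), np.float64(49.625), np.float32(113.01302))
0.063 (np.float64(44.5), np.float64(56.25), np.float64(50.375), np.float32(122.041664))
psi 45.26 Mz [-0.02  0.04  0.03]
0.044 (np.float64(41.5), np.float64(44.0), np.float64(42.75), np.float32(104.018555))
0.047 (np.float64(41.0), np.float64(44.0), np.float64(42.5), np.float32(102.07422))
0.05 (np.float64(42.25), np.float64(42.25), np.float64(42.25), np.float32(100.18099))
0.063 (np.float64(44.25), np.float64(53.5), np.float64(48.875), np.float32(120.15105))
psi 45.26 Mz [ 0.02  0.05 -0.01]
top [0.14236845 0.14557304 0.14823085] ((506.86895751953125, 157.03143310546875), (69.49546813964844, 26.142562866210938), 44.29856872558594)
rack 3.0 6.0
beaker 3.0 5.0
tipbox 3.0 9.0
side [0.13959677 0.14593997 0.14796139] ((510.0888366699219, 157.38638305664062), (69.85201263427734, 29.396440505981445), 45.26715850830078)
rack 3.0 7.0
beaker 2.0 5.0
tipbox 3.0 14.0
```

```bash
python3 -c "
from rig import *
print(close_job())"
```

```text
the job is handed in; nothing more can be done
None
```

The job is handed in at about 32 s: the key stands seated upright on the spindle and the pointer lines up with the index block to within about half a degree by the side camera (the crossbar hid it from the top one), after a small clockwise correction with the key for a 2–3° overshoot.

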